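Take the blue backboard out of a coin case

ROBOT

A 6-joint arm with a two-finger parallel gripper is mounted at the origin on the work surface. World frame = base frame: x ahead of the robot, y to its left, z up, the work surface at z = 0. Lengths are in m, angles in degrees, forces in N, time in s.
With the tool pointing down it reaches from about 0.3 to 0.75 m from the base axis. Payload 8.5 kg.
Tool frame: the origin (TCP) lies on the centre line of the jaws, within the pads' length; the fingertips stand 17 mm ahead of it and the grasp point (between the pads) lies 2 mm behind it (env.tip_extent is the distance from the TCP to the fingertips, in m); z points along the fingers, y is the direction in which the jaws open and shut (so a half turn about z gives the same grasp; the last joint's range is limited). The gripper opens to 85 mm and grips with 20 to 120 N. Pads are 22 mm wide; open, the fingers measure 114 mm over their backs; the gripper's body (76 mm by 85 mm) begins 54 mm behind the grasp point. The pads swing forward as they close: fully open they stand 13 mm farther back than shut.
Start: joints at [53.841, 21.807, 74.336, -0, 83.858, -12.336], TCP at [0.222, 0.503, 0.248] pointing down, gripper open.
Joint ranges: [-178.18, 178.18], [-50.72, 133.34], [12.68, 142.11], [-81.47, 261.47], [9.98, 163.14], [-165.26, 165.26]. Speed limits (degrees/s): [136.94, 136.94, 180, 180, 180, 180].

INTERFACE

Orientations are given as a 3x3 rotation matrix whose columns are the frame's x, y, z axes.
In Python, from rig import telemetry, get_image, camera_params, close_job, env gives the robot as it stands.
- The arm moves only by the tool apply_moves, never from a script. Its argument "motion" is a list of rows, each an object of numbers: "tx", "ty", "tz": the shift along the tool's x, y, z in cm; "turn": the turn about the tool's z in degrees; "jaw": the gripper's target within -1 to 1 (fully open at 1, half-way at 0, shut at -1). In form: [{"tx": .., "ty": .., "tz": .., "turn": .., "jaw": ..}, ...]. A call has 1 to 5 rows; each row is the pose to reach, as a shift and turn from the pose measured when the call began, along the tool's axes at that moment; what a row does not reach only later rows make up. A row lasts 1/12 s, in which the tool goes at most 41.7 mm and 7.16 degrees, less where a joint would pass 70% of its speed; a pose out of reach is approached as far as the arm can. A call with a gripper value outside its range is refused whole. The fingers move at their own pace and stop on an object; "squeeze" is the grip in N (left out, the last holds). Time passes only in rows, so rows that repeat a pose let the fingers close. It gives the time, the measured TCP pose, the force and the opening at its end, in the units of the state.
- telemetry.observe(): the state, without advancing time (a new reading comes with each control period).
- get_image(name): name is "side" or "top"; returns (picture, depth): 420x560x3 uint8, red, green, blue; 420x560 float32, m along the optical axis (not along the pixel's ray), 0 where there is no reading.
- camera_params(name): a dict with "fx", "fy", "cx", "cy" (pixels), "rvec" (rotation vector, rad) and "tvec" (3), from world to camera coordinates, as OpenCV has them. Camera axes: x right, y down, z forward; pixel columns grow to the right and rows downward; lengths in m; the calibration is good to about 2 mm. A picture is of the moment at which its call begins. camera_params takes no time and is no camera call.
- close_job(): hands the job in, once; it reports no verdict.
The state is a dict: "time_s": time; "q": joint angles; "qvel": joint speeds; "joint_efforts": joint torques, N m; "position": TCP position; "tool_rot": TCP orientation; "ft_force": force on the tool from outside, world axes, zero at the start; "wrist_torque": the same for the moment, N m; "grip_width": finger opening in m.
Only numpy, scipy, OpenCV 4.12 (cv2) and the standard library are available. Lean on these libraries where they do the work, as an engineer would, in place of code of your own. Each camera call takes 0.05 s, during which the arm holds its last target. There are 200 camera calls.

TASK

Open the coin case with the blue backboard (not the red one): turn both of its brass turn buttons aside until they lie along the rails, leaving them so, then lift the blue board out by its wooden grip and lay it down gently, flat and grip up, in the middle of the grey felt mat.

Things in the scene. Friction and masses are not known exactly. Their poses are not given: they have to be found in the camera images.
- blue_case: wooden coin case lying face down, fixed to the shelf: open frame 116 mm (its x) by 164 mm (its y), 34 mm tall; end rails (at +y and -y) 30 mm wide, each carrying a brass turn button; side rails 16 mm wide. Origin at the centre of its underside on the table, z up. A like case with a red board on the other side of the shelf is a bystander.
- blue_button_a (a joint): brass turn button of the blue case: bar 56 long, 10 wide, 35 to 52 mm above the table; vertical pivot through its middle at (0, +67) mm in blue_case's frame. Value in rad, anticlockwise from above, stops at +-1.75. 0: along the case's y, overlapping the panel by 11 mm; +-1.57: along the rail (case's x), panel free. Starts within 0.25 of 0, turns either way, light friction (0.04 N m), stays put.
- blue_button_b (a joint): brass turn button of the blue case: bar 56 long, 10 wide, 35 to 52 mm above the table; vertical pivot through its middle at (0, -67) mm in blue_case's frame. Value in rad, anticlockwise from above, stops at +-1.75. 0: along the case's y, overlapping the panel by 11 mm; +-1.57: along the rail (case's x), panel free. Starts within 0.25 of 0, turns either way, light friction (0.04 N m), stays put.
- blue_panel: blue backboard loose in the case: 80 mm (its x) by 100 mm (its y), 10 mm thick, 2 mm play all round, underside 22 mm above the table, top 2 mm below the rail tops. On its middle a light wooden grip bar 12 mm wide (x), 50 mm long (y), 10 to 34 mm above the board's underside. About 0.12 kg. Origin at the centre of its underside, axes as the case's, z up.
- mat: grey felt mat lying fixed on the table, 160 mm (its x) by 150 mm (its y), 4 mm thick. Origin at the centre of its underside, z up.
Not all that is in view belongs to the job. What is shaped like the blue_case but green or purple is not meant.

How it is judged:
By the outcome, as a careful person would: the job done as asked, in the order asked, and still so for the second after the job is handed in, with the robot touching nothing.
It also fails if it takes over 64 s, if anything falls off the work surface, if the arm or the gripper's body presses on something with over 40 N, if the wrist force passes 120 N, or if a joint passes its speed limit or range.

## Working session

There is one attempt and no reset: what is moved stays moved. The work goes in short steps, Python scripts to look and compute and a tool call to move; the robot and the scene stay as the last step left them, time stands still between calls to the robot, and variables do not carry over. Pictures are saved under pics/ and viewed, about 8 in all and at most 12, crops included, and the job is handed in when it is done.

Besides the shell and the picture viewer there is one more tool, called after ">>>" by a JSON object that holds its "api" and its "payload", one argument or row to a line. apply_moves: Moves the arm, as the interface text tells. Its arguments: {"type":"object","properties":{"motion":{"type":"array"},"squeeze":{"type":"number"}},"required":["motion"]}

```bash
mkdir -p pics; ls
cat > h.py <<'E'
import numpy as np, cv2, pickle
from rig import telemetry, get_image, camera_params, env
def cam(n):
    p=camera_params(n); K=np.array([[p['fx'],0,p['cx']],[0,p['fy'],p['cy']],[0,0,1]])
    R=cv2.Rodrigues(np.array(p['rvec'],float))[0]; return K,R,np.array(p['tvec'],float).ravel()
def ray(n,uv,z):
    "pixels -> world points on plane z"
    K,R,t=cam(n); uv=np.atleast_2d(np.array(uv,float)); c=-R.T@t
    d=(np.linalg.inv(K)@np.c_[uv,np.ones(len(uv))].T).T@R
    return c+d*((z-c[2])/d[:,2:])
def proj(n,P):
    K,R,t=cam(n); q=(np.atleast_2d(P)@R.T+t)@K.T; return q[:,:2]/q[:,2:]
def cloud(n,depth):
    K,R,t=cam(n); v,u=np.mgrid[:420,:560]
    c=np.stack([(u-K[0,2])/K[0,0]*depth,(v-K[1,2])/K[1,1]*depth,depth],-1)
    return (c-t)@R
def snap(n,f):
    im,d=get_image(n); cv2.imwrite(f'pics/{f}.png',im[...,::-1]); np.savez(f'pics/{f}.npz',im=im,d=d); return im,d
E
python3 - <<'E'
from h import *
a,_=snap('top','t0'); b,_=snap('side','s0')
print(telemetry.observe())
for n in('top','side'):
    K,R,t=cam(n); print(n,K[0,0],-R.T@t,R[2])
E
```

```text
pics
{'time_s': 0.1, 'q': array([ 5.38407270e+01,  2.18387246e+01,  7.43779948e+01, -1.34543967e-03,
        8.38591732e+01, -1.23355901e+01]), 'qvel': array([-0.00863237, -0.11380495, -0.16219782, -0.00550517,  0.0883687 ,
        0.00590322]), 'joint_efforts': array([ 5.16236876e-03, -4.49213862e+01, -2.31655294e+01, -8.60954674e-05,
        3.70227615e-03, -2.88167212e-05]), 'position': array([0.22202193, 0.50293963, 0.24777279]), 'tool_rot': array([[-9.14793709e-01,  4.03920647e-01, -7.62691706e-04],
       [ 4.03921283e-01,  9.14793104e-01, -1.08321188e-03],
       [ 2.60173469e-04, -1.29898283e-03, -9.99999122e-01]]), 'ft_force': array([ 0.2868057 , -0.27561209, -0.72859236]), 'wrist_torque': array([0.0064889 , 0.0020583 , 0.01938166]), 'grip_width': 0.08498137964017818}
top 424.9955415126977 [0.34274352 0.04974045 1.02336789] [ 0.12687165  0.00393716 -0.99191133]
side 536.5438755341124 [ 0.23123696 -0.98913413  0.79514925] [ 0.17489372  0.80741602 -0.56346389]
```

View pics/t0.png

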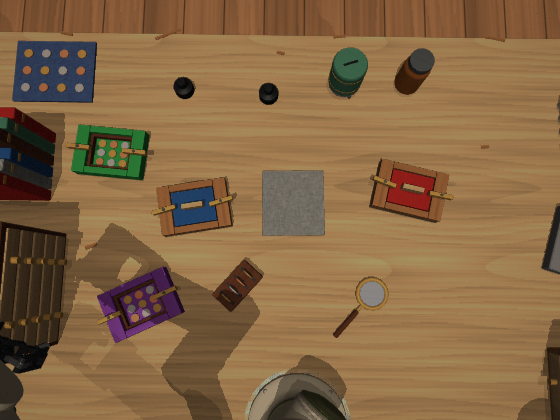

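View pics/s0.png

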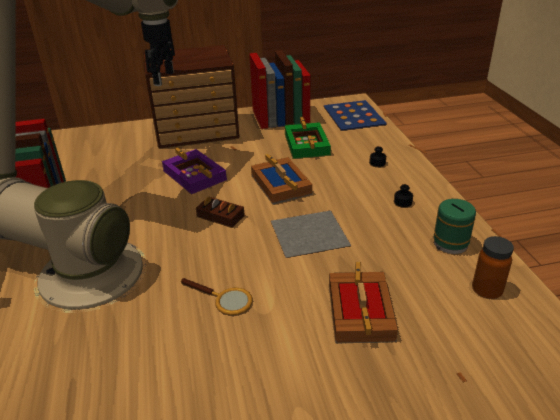

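The top view shows these candidates: blue-board wooden case (195,206), red case (410,190), green (110,152), purple (140,303) and a blue coin tray (55,70). By the description I choose (195,206). The mat is at (293,203). Next: a close crop and measurements.

```bash
cat > m.py <<'E'
from h import *
import sys
f=sys.argv[1]
z=np.load(f'pics/{f}.npz'); im,d=z['im'],z['d']; X=cloud('top',d)
hsv=cv2.cvtColor(im,cv2.COLOR_RGB2HSV)
roi=np.zeros((420,560),bool); roi[165:250,145:245]=1
H=X[...,2]
blue=roi&(hsv[...,0]>98)&(hsv[...,0]<125)&(hsv[...,1]>120)
print('blue n',blue.sum(),'z',np.median(H[blue]))
frame=roi&(H>.02)&(H<.06)
c=max(cv2.findContours(frame.astype(np.uint8),cv2.RETR_EXTERNAL,cv2.CHAIN_APPROX_NONE)[0],key=cv2.contourArea)
def rect(mask,z,nm):
    c=max(cv2.findContours(mask.astype(np.uint8),cv2.RETR_EXTERNAL,cv2.CHAIN_APPROX_NONE)[0],key=cv2.contourArea)
    w=ray('top',c.reshape(-1,2),z)[:,:2]*1000
    print(nm,cv2.minAreaRect(w.astype(np.float32)))
op=cv2.morphologyEx(frame.astype(np.uint8),cv2.MORPH_OPEN,np.ones((9,9)))
rect(op,.034,'case'); rect(blue|cv2.morphologyEx(blue.astype(np.uint8),cv2.MORPH_CLOSE,np.ones((9,9))).astype(bool),.032,'panel')
m=np.zeros((420,560),bool); m[160:245,255:332]=1; m&=(hsv[...,1]<40)&(H<.02)
m=cv2.morphologyEx(m.astype(np.uint8),cv2.MORPH_OPEN,np.ones((5,5))); rect(m,.004,'mat')
br=roi&(hsv[...,0]>14)&(hsv[...,0]<30)&(hsv[...,1]>150)&(H>.043)&(H<.06)
n,l,s,ce=cv2.connectedComponentsWithStats(br.astype(np.uint8))
for i in range(1,n):
    if s[i,4]>8:
        v,u=np.where(l==i); w=ray('top',np.c_[u,v],.052)[:,:2]*1000
        C=np.cov(w.T); e,V=np.linalg.eigh(C); print('brass',s[i,4],ce[i],w.mean(0),'dir',np.degrees(np.arctan2(V[1,1],V[0,1]))%180,'len',np.sqrt(12*e))
g=roi&(H>.048)&~br
v,u=np.where(g)
if len(u): w=ray('top',np.c_[u,v],.056)[:,:2]*1000; print('other high',len(u),w.mean(0),H[g].max(), np.c_[u,v].mean(0))
crop=cv2.resize(im[165:250,145:335],None,fx=4,fy=4,interpolation=cv2.INTER_CUBIC); cv2.imwrite(f'pics/{f}_c.png',crop[...,::-1])
E
python3 m.py t0
```

```text
blue n 1195 z 0.0324453520466313
case ((493.6490478515625, 250.11245727539062), (117.45667266845703, 164.37908935546875), 9.901050567626953)
panel ((494.10504150390625, 250.41567993164062), (80.01300048828125, 99.71261596679688), 9.744318008422852)
mat ((511.3456726074219, 14.438953399658203), (154.9874267578125, 146.19541931152344), 0.8351694345474243)
brass 102 [220.95098039 200.21568627] [505.66135693 182.94986288] dir 107.8723888911647 len [11.50478735 56.62551261]
brass 103 [163.57281553 209.33009709] [482.40839958 314.91914605] dir 107.50239974280365 len [11.29708904 56.97509007]
other high 180 [493.54283415 250.44079093] 1.0233678854730106 [191.28888889 204.72222222]
```

View pics/t0_c.png

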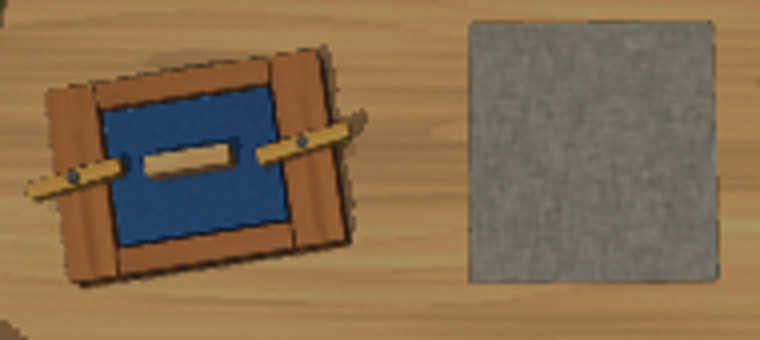

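The crop confirms the choice: blue board with a pale grip, a wooden frame and two brass buttons about 8° off the case's long axis. The case centre is (494,250) mm with its y axis at 99.8°, and all sizes match. The pivots are about (482.4,315.6) and (505.4,183.6).

```bash
cat > go.py <<'E'
import sys
from h import *
x,y,z,yaw=map(float,sys.argv[1:5])  # mm, yaw of tool y
s=telemetry.observe(); R=s['tool_rot']; p=s['position']*1000
a=np.degrees(np.arctan2(R[1,1],R[0,1]))
t=-((yaw-a+90)%180-90)
print('pos',p.round(1),'yaw',round(a,1),'d cm',((np.array([x,y,z])-p)@R/10).round(2),'turn',round(t,1),'q6',s['q'][5].round(1),'F',s['ft_force'].round(1),'w',round(s['grip_width']*1000,1),'t',s['time_s'],'tip',env.tip_extent)
E
python3 go.py 482.4 315.6 120 17.7
```

```text
pos [222.  502.9 247.8] yaw 66.2 d cm [-31.39  -6.6   12.78] turn 48.5 q6 -12.3 F [ 0.3 -0.3 -0.7] w 85.0 t 0.1 tip 0.017
```

>>> {"api": "apply_moves", "payload": {
  "motion": [
    {"tx": -4, "ty": -0.8, "tz": 1, "turn": 7, "jaw": -0.3},
    {"tx": -8, "ty": -1.6, "tz": 2.5, "turn": 14, "jaw": -0.3},
    {"tx": -12, "ty": -2.5, "tz": 4, "turn": 21, "jaw": -0.3},
    {"tx": -16, "ty": -3.3, "tz": 5.5, "turn": 28, "jaw": -0.3},
    {"tx": -19.5, "ty": -4.1, "tz": 7, "turn": 35, "jaw": -0.3}
  ],
  "squeeze": 20
}}

```text
time_s: 0.52
position: [0.3826, 0.3871, 0.1784]
tool_rot: [[-0.513, 0.859, -0.001], [0.859, 0.513, -0.001], [-0.0, -0.001, -1.0]]
ft_force: [0.6, 1.3, 0.5]
grip_width: 0.0303
```

```bash
python3 go.py 482.4 315.6 120 17.7
```

```text
pos [382.6 387.1 178.4] yaw 30.8 d cm [-11.26   4.91   5.84] turn 13.1 q6 2.0 F [0.6 1.3 0.5] w 30.3 t 0.5167 tip 0.017
```

>>> {"api": "apply_moves", "payload": {
  "motion": [
    {"tx": -3.7, "ty": 1.6, "tz": 2, "turn": 6, "jaw": -0.3},
    {"tx": -7.5, "ty": 3.2, "tz": 4, "turn": 13.1, "jaw": -0.3},
    {"tx": -11.26, "ty": 4.91, "tz": 5.8, "turn": 13.1, "jaw": -0.3},
    {"tx": -11.26, "ty": 4.91, "tz": 5.8, "turn": 13.1, "jaw": -0.3}
  ]
}}

```text
time_s: 0.85
position: [0.4852, 0.3121, 0.1175]
tool_rot: [[-0.301, 0.954, -0.003], [0.954, 0.301, -0.003], [-0.002, -0.004, -1.0]]
ft_force: [-0.7, -0.3, 0.4]
grip_width: 0.0298
```

```bash
python3 go.py 482.4 315.6 57 17.7; python3 -c "
from h import *
snap('top','t1');im,d=snap('side','s1')
c=proj('side',[.4824,.3156,.05])[0].astype(int);print(c)
a=im[c[1]-70:c[1]+50,c[0]-80:c[0]+80]
cv2.imwrite('pics/s1c.png',cv2.resize(a,None,fx=4,fy=4,interpolation=cv2.INTER_CUBIC)[...,::-1])"
```

```text
pos [485.2 312.1 117.5] yaw 17.5 d cm [ 0.43 -0.14  6.05] turn -0.2 q6 3.6 F [-0.7 -0.3  0.4] w 29.8 t 0.85 tip 0.017
[270 157]
```

View pics/s1c.png

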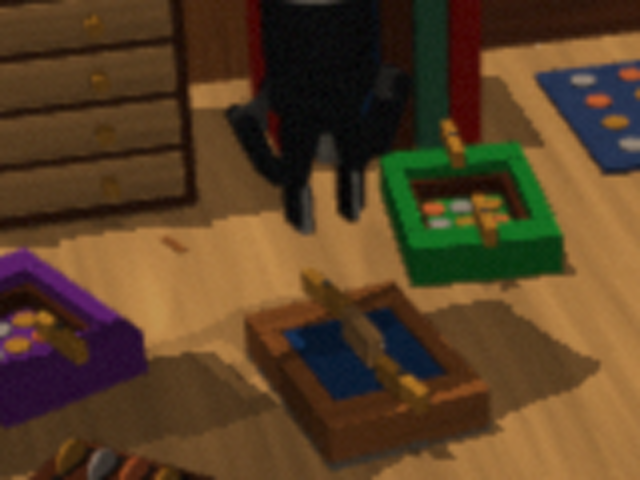

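The side crop shows the fingers 30 mm apart, above the far button and clear of it. I'll settle and descend.

>>> {"api": "apply_moves", "payload": {
  "motion": [
    {"tx": 0.43, "ty": -0.14, "tz": 1.5, "turn": 0, "jaw": -0.3},
    {"tx": 0.43, "ty": -0.14, "tz": 3, "turn": 0, "jaw": -0.3},
    {"tx": 0.43, "ty": -0.14, "tz": 4.5, "turn": 0, "jaw": -0.3},
    {"tx": 0.43, "ty": -0.14, "tz": 4.5, "turn": 0, "jaw": -0.3}
  ]
}}

```text
time_s: 1.28
position: [0.4786, 0.3181, 0.072]
tool_rot: [[-0.304, 0.953, -0.007], [0.953, 0.303, -0.003], [-0.001, -0.008, -1.0]]
ft_force: [-0.5, -0.7, 0.1]
grip_width: 0.0299
```

```bash
python3 go.py 482.4 315.6 57 17.7
```

```text
pos [478.6 318.1  72. ] yaw 17.7 d cm [-0.35  0.3   1.5 ] turn -0.0 q6 4.2 F [-0.5 -0.7  0.1] w 29.9 t 1.2833 tip 0.017
```

>>> {"api": "apply_moves", "payload": {
  "motion": [
    {"tx": -0.35, "ty": 0.3, "tz": 0, "turn": 0, "jaw": -0.3},
    {"tx": -0.35, "ty": 0.3, "tz": 0, "turn": 0, "jaw": -0.3},
    {"tx": -0.35, "ty": 0.3, "tz": 0, "turn": 0, "jaw": -0.3},
    {"tx": -0.35, "ty": 0.3, "tz": 0, "turn": 0, "jaw": -0.3}
  ]
}}

```text
time_s: 1.62
position: [0.4827, 0.3159, 0.0729]
tool_rot: [[-0.304, 0.953, -0.006], [0.953, 0.304, -0.003], [-0.001, -0.007, -1.0]]
ft_force: [-0.3, 0.4, 0.0]
grip_width: 0.0299
```

```bash
python3 go.py 482.4 315.6 57 17.7
```

```text
pos [482.7 315.9  72.9] yaw 17.7 d cm [-0.02 -0.03  1.59] turn -0.0 q6 3.8 F [-0.3  0.4  0. ] w 29.9 t 1.6167 tip 0.017
```

>>> {"api": "apply_moves", "payload": {
  "motion": [
    {"tx": -0.02, "ty": -0.03, "tz": 0.8, "turn": 0, "jaw": -0.3},
    {"tx": -0.02, "ty": -0.03, "tz": 1.6, "turn": 0, "jaw": -0.3},
    {"tx": -0.02, "ty": -0.03, "tz": 1.6, "turn": 0, "jaw": -0.6},
    {"tx": -0.02, "ty": -0.03, "tz": 1.6, "turn": 0, "jaw": -1},
    {"tx": -0.02, "ty": -0.03, "tz": 1.6, "turn": 0, "jaw": -1}
  ],
  "squeeze": 20
}}

```text
time_s: 2.03
position: [0.4842, 0.3161, 0.0563]
tool_rot: [[-0.303, 0.953, -0.002], [0.953, 0.303, -0.001], [-0.001, -0.002, -1.0]]
ft_force: [9.5, 3.7, -11.5]
grip_width: 0.0095
```

>>> {"api": "apply_moves", "payload": {
  "motion": [
    {"tx": 0, "turn": -5, "jaw": -1},
    {"tx": 0, "turn": -10, "jaw": -1},
    {"tx": 0, "turn": -10, "jaw": -1}
  ]
}}

```text
invalid input
```

```bash
python3 go.py 482.4 315.6 57 99.8
```

```text
pos [484.2 316.1  56.3] yaw 17.7 d cm [ 0.01 -0.19 -0.07] turn -82.1 q6 3.8 F [  9.5   3.7 -11.5] w 9.5 t 2.0333 tip 0.017
```

>>> {"api": "apply_moves", "payload": {
  "motion": [
    {"tx": 0, "ty": 0.05, "tz": 0, "turn": 0, "jaw": -1},
    {"tx": 0, "ty": 0.05, "tz": 0, "turn": -5, "jaw": -1},
    {"tx": 0, "ty": 0.05, "tz": 0, "turn": -10, "jaw": -1},
    {"tx": 0, "ty": 0.05, "tz": 0, "turn": -10, "jaw": -1}
  ]
}}

```text
time_s: 2.37
position: [0.4844, 0.3162, 0.0562]
tool_rot: [[-0.467, 0.884, -0.003], [0.884, 0.467, -0.002], [-0.0, -0.003, -1.0]]
ft_force: [0.1, -0.7, 0.1]
grip_width: 0.0092
```

```bash
python3 go.py 483.5 315.6 57 99.8
```

```text
pos [484.4 316.2  56.2] yaw 27.8 d cm [-0.01 -0.11 -0.08] turn -72.0 q6 -6.4 F [ 0.1 -0.7  0.1] w 9.2 t 2.3667 tip 0.017
```

Turning works and forces are nil. Continuing.

>>> {"api": "apply_moves", "payload": {
  "motion": [
    {"tx": 0, "ty": 0, "tz": 0, "turn": -7, "jaw": -1},
    {"tx": 0, "ty": 0, "tz": 0, "turn": -14, "jaw": -1},
    {"tx": 0, "ty": 0, "tz": 0, "turn": -21, "jaw": -1},
    {"tx": 0, "ty": 0, "tz": 0, "turn": -28, "jaw": -1},
    {"tx": 0, "ty": 0, "tz": 0, "turn": -35, "jaw": -1}
  ]
}}

```text
time_s: 2.78
position: [0.4846, 0.3163, 0.0562]
tool_rot: [[-0.891, 0.454, -0.002], [0.454, 0.891, -0.001], [0.002, -0.002, -1.0]]
ft_force: [0.7, 0.2, -1.3]
grip_width: 0.0089
```

```bash
python3 go.py 484.4 316.2 57 99.8
```

```text
pos [484.6 316.3  56.2] yaw 63.0 d cm [ 0.01 -0.01 -0.08] turn -36.8 q6 -41.6 F [ 0.7  0.2 -1.3] w 8.9 t 2.7833 tip 0.017
```

>>> {"api": "apply_moves", "payload": {
  "motion": [
    {"tx": 0, "ty": 0, "tz": 0, "turn": -7, "jaw": -1},
    {"tx": 0, "ty": 0, "tz": 0, "turn": -14, "jaw": -1},
    {"tx": 0, "ty": 0, "tz": 0, "turn": -21, "jaw": -1},
    {"tx": 0, "ty": 0, "tz": 0, "turn": -28, "jaw": -1},
    {"tx": 0, "ty": 0, "tz": 0, "turn": -35, "jaw": -1}
  ]
}}

```text
time_s: 3.2
position: [0.4846, 0.3165, 0.0562]
tool_rot: [[-0.99, -0.142, -0.002], [-0.142, 0.99, -0.001], [0.002, -0.001, -1.0]]
ft_force: [0.1, 2.2, -1.1]
grip_width: 0.0092
```

>>> {"api": "apply_moves", "payload": {
  "motion": [
    {"tx": 0, "ty": 0, "tz": 0, "turn": -1.8, "jaw": -1},
    {"tx": 0, "ty": 0, "tz": 0, "turn": -1.8, "jaw": -1},
    {"tx": 0, "ty": 0, "tz": 0, "turn": -1.8, "jaw": -1}
  ]
}}

```text
time_s: 3.45
position: [0.4846, 0.3165, 0.0562]
tool_rot: [[-0.985, -0.17, -0.002], [-0.17, 0.985, -0.001], [0.002, -0.001, -1.0]]
ft_force: [-0.2, -0.3, -0.1]
grip_width: 0.0094
```

```bash
python3 go.py 484.4 316.2 57 99.8
```

```text
pos [484.6 316.5  56.2] yaw 99.8 d cm [ 0.03 -0.02 -0.08] turn -0.0 q6 -78.4 F [-0.2 -0.3 -0.1] w 9.4 t 3.45 tip 0.017
```

Button one lies along the rail. Release and rise.

>>> {"api": "apply_moves", "payload": {
  "motion": [
    {"tx": 0, "ty": 0, "tz": 0, "turn": 0, "jaw": -0.3},
    {"tx": 0, "ty": 0, "tz": 0, "turn": 0, "jaw": -0.3},
    {"tx": 0, "ty": 0, "tz": -1.5, "turn": 0, "jaw": -0.3},
    {"tx": 0, "ty": 0, "tz": -4.5, "turn": 0, "jaw": -0.3},
    {"tx": 0, "ty": 0, "tz": -4.5, "turn": 0, "jaw": -0.3}
  ]
}}

```text
time_s: 3.87
position: [0.4866, 0.3173, 0.1057]
tool_rot: [[-0.986, -0.169, 0.005], [-0.169, 0.986, 0.002], [-0.005, 0.001, -1.0]]
ft_force: [0.5, 0.4, 0.5]
grip_width: 0.0304
```

```bash
python3 go.py 506.5 184.4 100 17.7
```

```text
pos [486.6 317.3 105.7] yaw 99.7 d cm [  0.28 -13.44   0.56] turn 82.0 q6 -78.3 F [0.5 0.4 0.5] w 30.4 t 3.8667 tip 0.017
```

>>> {"api": "apply_moves", "payload": {
  "motion": [
    {"tx": 0.05, "ty": -2.7, "tz": 0.3, "turn": 7, "jaw": -0.3},
    {"tx": 0.1, "ty": -5.4, "tz": 0.5, "turn": 14, "jaw": -0.3},
    {"tx": 0.2, "ty": -8, "tz": 0.5, "turn": 21, "jaw": -0.3},
    {"tx": 0.2, "ty": -10.8, "tz": 0.5, "turn": 28, "jaw": -0.3},
    {"tx": 0.28, "ty": -13.4, "tz": 0.5, "turn": 35, "jaw": -0.3}
  ]
}}

```text
time_s: 4.28
position: [0.5066, 0.1834, 0.1006]
tool_rot: [[-0.901, 0.433, 0.005], [0.433, 0.901, 0.002], [-0.004, 0.004, -1.0]]
ft_force: [0.8, 0.1, 0.1]
grip_width: 0.0297
```

>>> {"api": "apply_moves", "payload": {
  "motion": [
    {"tx": 0, "ty": 0, "tz": 0, "turn": 7, "jaw": -0.3},
    {"tx": 0, "ty": 0, "tz": 0, "turn": 14, "jaw": -0.3},
    {"tx": 0, "ty": 0, "tz": 0, "turn": 21, "jaw": -0.3},
    {"tx": 0, "ty": 0, "tz": 0, "turn": 28, "jaw": -0.3},
    {"tx": 0, "ty": 0, "tz": 0, "turn": 35, "jaw": -0.3}
  ]
}}

```text
time_s: 4.7
position: [0.5067, 0.1833, 0.1006]
tool_rot: [[-0.483, 0.876, 0.005], [0.876, 0.483, 0.002], [-0.001, 0.006, -1.0]]
ft_force: [0.1, -0.4, 0.4]
grip_width: 0.0297
```

```bash
python3 go.py 506.5 184.4 72 17.7
```

```text
pos [506.7 183.3 100.6] yaw 28.9 d cm [0.11 0.02 2.86] turn 11.2 q6 -21.7 F [ 0.1 -0.4  0.4] w 29.7 t 4.7 tip 0.017
```

>>> {"api": "apply_moves", "payload": {
  "motion": [
    {"tx": 0.1, "ty": 0, "tz": 0, "turn": 6, "jaw": -0.3},
    {"tx": 0.1, "ty": 0, "tz": 1, "turn": 11.1, "jaw": -0.3},
    {"tx": 0.1, "ty": 0, "tz": 2.5, "turn": 11.1, "jaw": -0.3},
    {"tx": 0.1, "ty": 0, "tz": 2.9, "turn": 11.1, "jaw": -0.3},
    {"tx": 0.1, "ty": 0, "tz": 2.9, "turn": 11.1, "jaw": -0.3}
  ]
}}

```text
time_s: 5.12
position: [0.5059, 0.1841, 0.0707]
tool_rot: [[-0.305, 0.952, 0.003], [0.952, 0.305, 0.002], [0.0, 0.004, -1.0]]
ft_force: [0.3, 0.1, 0.3]
grip_width: 0.0295
```

```bash
python3 go.py 506.5 184.4 57 17.8
```

```text
pos [505.9 184.1  70.7] yaw 17.8 d cm [0.01 0.06 1.37] turn -0.0 q6 -10.4 F [0.3 0.1 0.3] w 29.5 t 5.1167 tip 0.017
```

>>> {"api": "apply_moves", "payload": {
  "motion": [
    {"tx": 0.01, "ty": 0.06, "tz": 0.7, "turn": 0, "jaw": -0.3},
    {"tx": 0.01, "ty": 0.06, "tz": 1.4, "turn": 0, "jaw": -0.3},
    {"tx": 0.01, "ty": 0.06, "tz": 1.4, "turn": 0, "jaw": -0.6},
    {"tx": 0.01, "ty": 0.06, "tz": 1.4, "turn": 0, "jaw": -1},
    {"tx": 0.01, "ty": 0.06, "tz": 1.4, "turn": 0, "jaw": -1}
  ],
  "squeeze": 20
}}

```text
time_s: 5.53
position: [0.507, 0.1846, 0.0564]
tool_rot: [[-0.305, 0.952, 0.004], [0.952, 0.305, 0.002], [0.001, 0.005, -1.0]]
ft_force: [4.6, 1.7, -9.0]
grip_width: 0.0091
```

>>> {"api": "apply_moves", "payload": {
  "motion": [
    {"tx": 0, "ty": 0, "tz": 0, "turn": 0, "jaw": -1},
    {"tx": 0, "ty": 0, "tz": 0, "turn": -5, "jaw": -1},
    {"tx": 0, "ty": 0, "tz": 0, "turn": -10, "jaw": -1},
    {"tx": 0, "ty": 0, "tz": 0, "turn": -15, "jaw": -1},
    {"tx": 0, "ty": 0, "tz": 0, "turn": -15, "jaw": -1}
  ]
}}

```text
time_s: 5.95
position: [0.507, 0.1846, 0.0564]
tool_rot: [[-0.544, 0.839, 0.004], [0.839, 0.544, 0.002], [-0.001, 0.005, -1.0]]
ft_force: [2.5, 0.7, -5.7]
grip_width: 0.0094
```

```bash
python3 go.py 506.5 184.4 57 99.8
```

```text
pos [507.  184.6  56.4] yaw 32.9 d cm [ 0.01 -0.05 -0.06] turn -66.9 q6 -25.6 F [ 2.5  0.7 -5.7] w 9.4 t 5.95 tip 0.017
```

>>> {"api": "apply_moves", "payload": {
  "motion": [
    {"tx": 0, "ty": 0, "tz": 0, "turn": -7, "jaw": -1},
    {"tx": 0, "ty": 0, "tz": 0, "turn": -14, "jaw": -1},
    {"tx": 0, "ty": 0, "tz": 0, "turn": -21, "jaw": -1},
    {"tx": 0, "ty": 0, "tz": 0, "turn": -28, "jaw": -1},
    {"tx": 0, "ty": 0, "tz": 0, "turn": -35, "jaw": -1}
  ]
}}

```text
time_s: 6.37
position: [0.5069, 0.1845, 0.0564]
tool_rot: [[-0.928, 0.373, 0.004], [0.373, 0.928, 0.002], [-0.003, 0.003, -1.0]]
ft_force: [1.8, -0.6, -4.8]
grip_width: 0.0094
```

>>> {"api": "apply_moves", "payload": {
  "motion": [
    {"tx": 0, "ty": 0, "tz": 0, "turn": -7, "jaw": -1},
    {"tx": 0, "ty": 0, "tz": 0, "turn": -14, "jaw": -1},
    {"tx": 0, "ty": 0, "tz": 0, "turn": -21, "jaw": -1},
    {"tx": 0, "ty": 0, "tz": 0, "turn": -28, "jaw": -1},
    {"tx": 0, "ty": 0, "tz": 0, "turn": -31.9, "jaw": -1}
  ]
}}

```text
time_s: 6.78
position: [0.5069, 0.1843, 0.0564]
tool_rot: [[-0.984, -0.177, 0.004], [-0.177, 0.984, 0.001], [-0.004, 0.001, -1.0]]
ft_force: [2.4, -0.7, -4.6]
grip_width: 0.0093
```

```bash
python3 go.py 506.5 184.4 57 99.8
```

```text
pos [506.9 184.3  56.4] yaw 100.2 d cm [ 0.04  0.01 -0.06] turn 0.4 q6 -92.8 F [ 2.4 -0.7 -4.6] w 9.3 t 6.7833 tip 0.017
```

>>> {"api": "apply_moves", "payload": {
  "motion": [
    {"tx": 0, "ty": 0, "tz": 0, "turn": 0, "jaw": -0.3},
    {"tx": 0, "ty": 0, "tz": 0, "turn": 0, "jaw": -0.3},
    {"tx": 0, "ty": 0, "tz": -1.5, "turn": 0, "jaw": -0.3},
    {"tx": 0, "ty": 0, "tz": -4.5, "turn": 0, "jaw": -0.3},
    {"tx": 0, "ty": 0, "tz": -8, "turn": 0, "jaw": -0.3}
  ]
}}

```text
time_s: 7.2
position: [0.5056, 0.1841, 0.1364]
tool_rot: [[-0.985, -0.173, 0.0], [-0.173, 0.985, 0.001], [-0.0, 0.001, -1.0]]
ft_force: [0.9, -0.2, 0.4]
grip_width: 0.0299
```

>>> {"api": "apply_moves", "payload": {
  "motion": [
    {"tx": 3.8, "ty": 0, "tz": -2, "turn": 7, "jaw": -0.3},
    {"tx": 7.6, "ty": 0, "tz": -2, "turn": 14, "jaw": -0.3},
    {"tx": 11, "ty": 0, "tz": -2, "turn": 21, "jaw": -0.3},
    {"tx": 14, "ty": 0, "tz": -2, "turn": 28, "jaw": -0.3},
    {"tx": 14, "ty": 0, "tz": -2, "turn": 35, "jaw": -0.3}
  ]
}}

```text
time_s: 7.62
position: [0.3622, 0.1594, 0.1565]
tool_rot: [[-0.902, 0.431, -0.003], [0.431, 0.902, 0.0], [0.003, -0.001, -1.0]]
ft_force: [0.7, 0.2, 0.6]
grip_width: 0.0298
```

>>> {"api": "apply_moves", "payload": {
  "motion": [
    {"tx": 0, "ty": 0, "tz": 0, "turn": 7, "jaw": -0.3},
    {"tx": 0, "ty": 0, "tz": 0, "turn": 14, "jaw": -0.3},
    {"tx": 0, "ty": 0, "tz": 0, "turn": 21, "jaw": -0.3},
    {"tx": 0, "ty": 0, "tz": 0, "turn": 28, "jaw": -0.3},
    {"tx": 0, "ty": 0, "tz": 0, "turn": 35, "jaw": -0.3}
  ]
}}

```text
time_s: 8.03
position: [0.3621, 0.1593, 0.1569]
tool_rot: [[-0.483, 0.876, -0.003], [0.876, 0.483, 0.0], [0.002, -0.002, -1.0]]
ft_force: [-0.2, 0.7, -0.3]
grip_width: 0.0302
```

```bash
python3 go.py 495.7 250.4 100 9.7; python3 -c "
from h import *
snap('top','t2')"; python3 m.py t2
```

```text
pos [362.1 159.3 156.9] yaw 28.9 d cm [ 1.51 16.11  5.66] turn 19.2 q6 -22.4 F [-0.2  0.7 -0.3] w 30.2 t 8.0333 tip 0.017
blue n 1250 z 0.03234316639293125
case ((494.4526062011719, 250.13302612304688), (115.89595794677734, 164.58566284179688), 9.882378578186035)
panel ((493.8812255859375, 250.51583862304688), (80.42031860351562, 99.43943786621094), 9.744318008422852)
mat ((511.3456726074219, 14.438953399658203), (154.9874267578125, 146.19541931152344), 0.8351694345474243)
brass 99 [220.48484848 200.64646465] [504.66805058 184.01395919] dir 11.11750792058865 len [10.70864513 60.3124331 ]
brass 111 [163.45045045 209.63963964] [481.71375216 315.18149655] dir 9.700754519492193 len [12.09272273 58.81306338]
other high 2047 [421.66366236 223.99859811] 1.0233678854730106 [201.60185638 236.00683928]
```

View pics/t2_c.png

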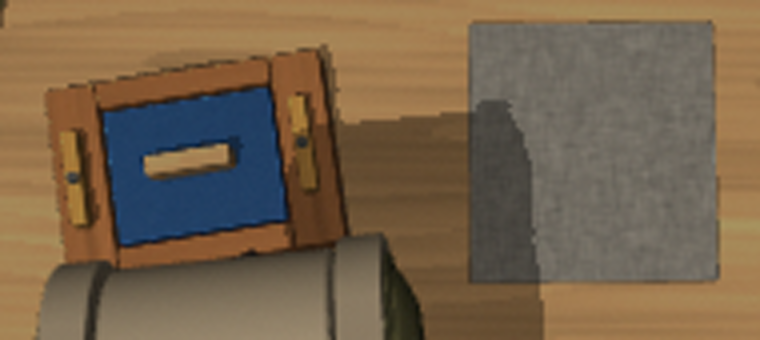

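Both buttons lie along the rails (9.7° and 11.1° against the case x of 9.8°), and the blue board is clear. Now the grip.

>>> {"api": "apply_moves", "payload": {
  "motion": [
    {"tx": 0.35, "ty": 4, "tz": 1, "turn": 5, "jaw": -0.3},
    {"tx": 0.75, "ty": 8, "tz": 2.5, "turn": 10, "jaw": -0.3},
    {"tx": 1.1, "ty": 12, "tz": 4, "turn": 15, "jaw": -0.3},
    {"tx": 1.5, "ty": 16.1, "tz": 5.6, "turn": 19.2, "jaw": -0.3},
    {"tx": 1.5, "ty": 16.1, "tz": 5.6, "turn": 19.2, "jaw": -0.3}
  ]
}}

```text
time_s: 8.5
position: [0.4996, 0.2515, 0.0978]
tool_rot: [[-0.158, 0.987, -0.003], [0.987, 0.158, 0.001], [0.001, -0.003, -1.0]]
ft_force: [-1.1, -1.1, -0.9]
grip_width: 0.0301
```

```bash
python3 go.py 495.7 250.4 70 9.7
```

```text
pos [499.6 251.5  97.8] yaw 9.1 d cm [-0.05 -0.39  2.78] turn -0.6 q6 5.4 F [-1.1 -1.1 -0.9] w 30.1 t 8.5 tip 0.017
```

>>> {"api": "apply_moves", "payload": {
  "motion": [
    {"tx": -0.05, "ty": -0.38, "tz": 0, "turn": -0.5, "jaw": -0.3},
    {"tx": -0.05, "ty": -0.38, "tz": 1, "turn": -0.5, "jaw": -0.3},
    {"tx": -0.05, "ty": -0.38, "tz": 2, "turn": -0.5, "jaw": -0.3},
    {"tx": -0.05, "ty": -0.38, "tz": 2.5, "turn": -0.5, "jaw": -0.3},
    {"tx": -0.05, "ty": -0.38, "tz": 2.5, "turn": -0.5, "jaw": -0.3}
  ]
}}

```text
time_s: 8.92
position: [0.4946, 0.2498, 0.0719]
tool_rot: [[-0.166, 0.986, -0.006], [0.986, 0.166, -0.0], [0.001, -0.005, -1.0]]
ft_force: [-0.1, 0.4, -0.5]
grip_width: 0.0301
```

```bash
python3 go.py 495.7 250.4 55 9.7
```

```text
pos [494.6 249.8  71.9] yaw 9.6 d cm [0.04 0.12 1.69] turn -0.1 q6 4.9 F [-0.1  0.4 -0.5] w 30.1 t 8.9167 tip 0.017
```

>>> {"api": "apply_moves", "payload": {
  "motion": [
    {"tx": 0.04, "ty": 0.1, "tz": 0.8, "turn": 0, "jaw": -0.3},
    {"tx": 0.04, "ty": 0.1, "tz": 1.7, "turn": 0, "jaw": -0.3},
    {"tx": 0.04, "ty": 0.1, "tz": 1.7, "turn": 0, "jaw": -0.6},
    {"tx": 0.04, "ty": 0.1, "tz": 1.7, "turn": 0, "jaw": -1},
    {"tx": 0.04, "ty": 0.1, "tz": 1.7, "turn": 0, "jaw": -1}
  ],
  "squeeze": 30
}}

```text
time_s: 9.33
position: [0.4954, 0.2503, 0.0548]
tool_rot: [[-0.166, 0.986, -0.006], [0.986, 0.166, -0.0], [0.001, -0.006, -1.0]]
ft_force: [-0.2, -0.8, -1.2]
grip_width: 0.0111
```

```bash
python3 go.py 495.7 250.4 80 9.7
```

```text
pos [495.4 250.3  54.8] yaw 9.6 d cm [ 0.    0.01 -2.52] turn -0.1 q6 4.9 F [-0.2 -0.8 -1.2] w 11.1 t 9.3333 tip 0.017
```

Gripped at 11.1 mm. I'll lift slowly and straight, watching the force.

>>> {"api": "apply_moves", "payload": {
  "motion": [
    {"tx": 0, "ty": 0, "tz": -0.4, "turn": 0, "jaw": -1},
    {"tx": 0, "ty": 0, "tz": -0.8, "turn": 0, "jaw": -1},
    {"tx": 0, "ty": 0, "tz": -1.2, "turn": 0, "jaw": -1},
    {"tx": 0, "ty": 0, "tz": -1.8, "turn": 0, "jaw": -1},
    {"tx": 0, "ty": 0, "tz": -2.5, "turn": 0, "jaw": -1}
  ]
}}

```text
time_s: 9.75
position: [0.4956, 0.2503, 0.0805]
tool_rot: [[-0.166, 0.986, -0.006], [0.986, 0.166, -0.0], [0.001, -0.006, -1.0]]
ft_force: [-0.2, -0.1, -1.6]
grip_width: 0.0113
```

>>> {"api": "apply_moves", "payload": {
  "motion": [
    {"tx": 0, "ty": 0, "tz": -1.5, "turn": 0, "jaw": -1},
    {"tx": 0, "ty": 0, "tz": -3, "turn": 0, "jaw": -1},
    {"tx": 0, "ty": 0, "tz": -4.5, "turn": 0, "jaw": -1},
    {"tx": 0, "ty": 0, "tz": -4.5, "turn": 0, "jaw": -1}
  ]
}}

```text
time_s: 10.08
position: [0.497, 0.2507, 0.1288]
tool_rot: [[-0.166, 0.986, -0.0], [0.986, 0.166, 0.001], [0.001, 0.0, -1.0]]
ft_force: [1.5, -0.1, -0.7]
grip_width: 0.0114
```

```bash
python3 go.py 512 14.6 110 0.8; python3 -c "
from h import *
snap('top','t3'); im,d=snap('side','s3')
c=proj('side',[.4954,.25,.08])[0].astype(int);print(c)
a=im[c[1]-70:c[1]+60,c[0]-85:c[0]+85]
cv2.imwrite('pics/s3c.png',cv2.resize(a,None,fx=4,fy=4,interpolation=cv2.INTER_CUBIC)[...,::-1])"
```

```text
pos [497.  250.7 128.8] yaw 9.6 d cm [-23.53  -2.45   1.84] turn 8.8 q6 4.9 F [ 1.5 -0.1 -0.7] w 11.4 t 10.0833 tip 0.017
[279 158]
```

View pics/s3c.png

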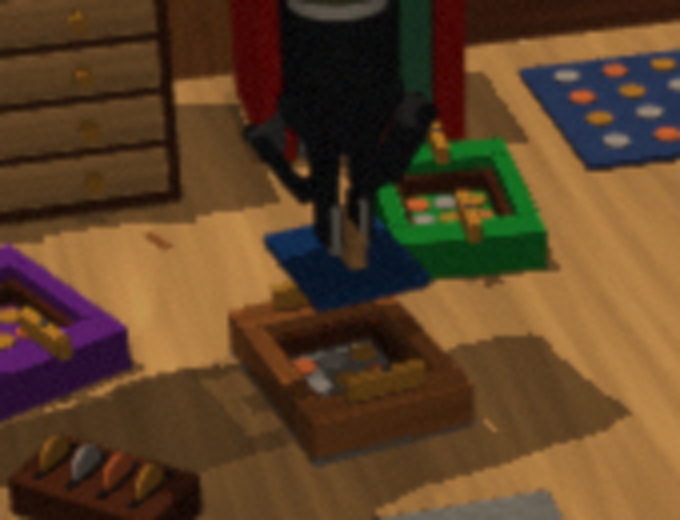

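The board is lifted level, with both buttons aside. Carrying it to the mat.

>>> {"api": "apply_moves", "payload": {
  "motion": [
    {"tx": -2, "ty": -0.2, "tz": 0, "turn": 1, "jaw": -1},
    {"tx": -5, "ty": -0.5, "tz": 0, "turn": 3, "jaw": -1},
    {"tx": -8.5, "ty": -0.9, "tz": 0, "turn": 5, "jaw": -1},
    {"tx": -12, "ty": -1.2, "tz": 0, "turn": 7, "jaw": -1},
    {"tx": -15, "ty": -1.5, "tz": 0, "turn": 8.8, "jaw": -1}
  ]
}}

```text
time_s: 10.6
position: [0.5054, 0.0981, 0.1247]
tool_rot: [[-0.012, 1.0, -0.007], [1.0, 0.012, 0.0], [0.0, -0.007, -1.0]]
ft_force: [1.0, -0.5, -1.1]
grip_width: 0.0114
```

```bash
python3 go.py 513 15 90 0.8
```

```text
pos [505.4  98.1 124.7] yaw 0.7 d cm [-8.32  0.68  3.47] turn -0.1 q6 -2.9 F [ 1.  -0.5 -1.1] w 11.4 t 10.6 tip 0.017
```

>>> {"api": "apply_moves", "payload": {
  "motion": [
    {"tx": -2.5, "ty": 0.2, "tz": 0.5, "turn": 0, "jaw": -1},
    {"tx": -5, "ty": 0.4, "tz": 1.5, "turn": 0, "jaw": -1},
    {"tx": -7, "ty": 0.6, "tz": 2.5, "turn": 0, "jaw": -1},
    {"tx": -8.3, "ty": 0.68, "tz": 3.5, "turn": 0, "jaw": -1},
    {"tx": -8.3, "ty": 0.68, "tz": 3.5, "turn": 0, "jaw": -1}
  ]
}}

```text
time_s: 11.02
position: [0.512, 0.0132, 0.0872]
tool_rot: [[-0.009, 1.0, -0.011], [1.0, 0.009, 0.001], [0.001, -0.011, -1.0]]
ft_force: [-0.3, -0.0, -1.5]
grip_width: 0.0113
```

```bash
python3 go.py 513 15 45 0.8
```

```text
pos [512.   13.2  87.2] yaw 0.5 d cm [0.18 0.15 4.22] turn -0.3 q6 -12.2 F [-0.3 -0.  -1.5] w 11.3 t 11.0167 tip 0.017
```

>>> {"api": "apply_moves", "payload": {
  "motion": [
    {"tx": 0.18, "ty": 0.15, "tz": 1, "turn": 0, "jaw": -1},
    {"tx": 0.18, "ty": 0.15, "tz": 2.2, "turn": 0, "jaw": -1},
    {"tx": 0.18, "ty": 0.15, "tz": 3.4, "turn": 0, "jaw": -1},
    {"tx": 0.18, "ty": 0.15, "tz": 4.2, "turn": 0, "jaw": -1},
    {"tx": 0.18, "ty": 0.15, "tz": 4.2, "turn": 0, "jaw": -1}
  ]
}}

```text
time_s: 11.43
position: [0.5121, 0.0157, 0.0437]
tool_rot: [[-0.009, 1.0, -0.014], [1.0, 0.009, 0.001], [0.001, -0.014, -1.0]]
ft_force: [-1.0, -0.0, -1.5]
grip_width: 0.011
```

```bash
python3 go.py 513 15 38 0.8
```

```text
pos [512.1  15.7  43.7] yaw 0.5 d cm [-0.07  0.1   0.57] turn -0.3 q6 -11.9 F [-1.  -0.  -1.5] w 11.0 t 11.4333 tip 0.017
```

>>> {"api": "apply_moves", "payload": {
  "motion": [
    {"tx": -0.05, "ty": 0.1, "tz": 0.15, "turn": 0, "jaw": -1},
    {"tx": -0.05, "ty": 0.1, "tz": 0.3, "turn": 0, "jaw": -1},
    {"tx": -0.05, "ty": 0.1, "tz": 0.4, "turn": 0, "jaw": -1},
    {"tx": -0.05, "ty": 0.1, "tz": 0.5, "turn": 0, "jaw": -1},
    {"tx": -0.05, "ty": 0.1, "tz": 0.57, "turn": 0, "jaw": -1}
  ]
}}

```text
time_s: 11.85
position: [0.5131, 0.0152, 0.0382]
tool_rot: [[-0.009, 1.0, -0.014], [1.0, 0.009, 0.001], [0.001, -0.014, -1.0]]
ft_force: [-0.2, 0.5, -0.6]
grip_width: 0.0111
```

>>> {"api": "apply_moves", "payload": {
  "motion": [
    {"tx": 0, "ty": 0, "tz": 0.05, "turn": 0, "jaw": -1},
    {"tx": 0, "ty": 0, "tz": 0.1, "turn": 0, "jaw": -1},
    {"tx": 0, "ty": 0, "tz": 0.1, "turn": 0, "jaw": -1}
  ]
}}

```text
time_s: 12.1
position: [0.5131, 0.0152, 0.0372]
tool_rot: [[-0.009, 1.0, -0.014], [1.0, 0.009, 0.001], [0.001, -0.014, -1.0]]
ft_force: [-0.7, -0.1, -1.2]
grip_width: 0.0112
```

```bash
python3 go.py 513 15 37 0.8;  python3 -c "
from h import *
im,d=snap('side','s4')
c=proj('side',[.512,.015,.03])[0].astype(int);print(c)
a=im[c[1]-70:c[1]+60,c[0]-85:c[0]+85]
cv2.imwrite('pics/s4c.png',cv2.resize(a,None,fx=4,fy=4,interpolation=cv2.INTER_CUBIC)[...,::-1])"
```

```text
pos [513.1  15.2  37.2] yaw 0.5 d cm [-0.02 -0.01  0.02] turn -0.3 q6 -12.0 F [-0.7 -0.1 -1.2] w 11.2 t 12.1 tip 0.017
[308 222]
```

View pics/s4c.png

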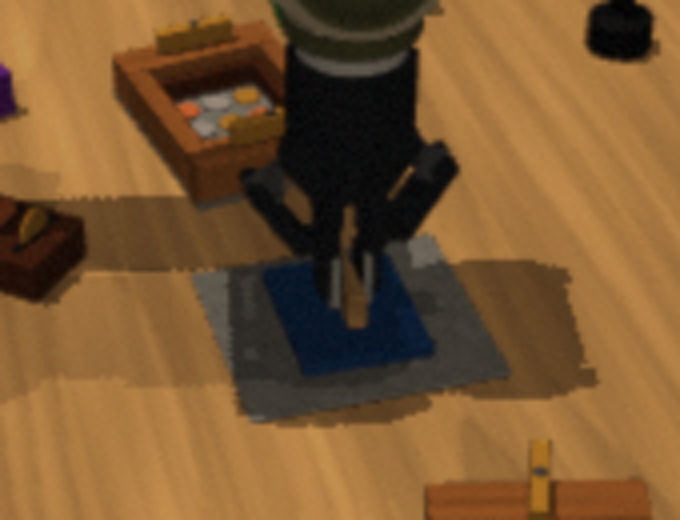

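The board hovers just over the mat and looks roughly centred. I'll lower it in fine steps until it touches.

>>> {"api": "apply_moves", "payload": {
  "motion": [
    {"tx": 0, "ty": 0, "tz": 0.03, "turn": 0, "jaw": -1},
    {"tx": 0, "ty": 0, "tz": 0.06, "turn": 0, "jaw": -1},
    {"tx": 0, "ty": 0, "tz": 0.06, "turn": 0, "jaw": -1}
  ]
}}

```text
time_s: 12.4
position: [0.5131, 0.0152, 0.0366]
tool_rot: [[-0.009, 1.0, -0.014], [1.0, 0.009, 0.001], [0.001, -0.014, -1.0]]
ft_force: [-0.3, -0.2, -0.6]
grip_width: 0.0112
```

>>> {"api": "apply_moves", "payload": {
  "motion": [
    {"tx": 0, "ty": 0, "tz": 0.03, "turn": 0, "jaw": -1},
    {"tx": 0, "ty": 0, "tz": 0.05, "turn": 0, "jaw": -1},
    {"tx": 0, "ty": 0, "tz": 0.05, "turn": 0, "jaw": -1}
  ]
}}

```text
time_s: 12.65
position: [0.513, 0.0152, 0.0363]
tool_rot: [[-0.009, 1.0, -0.014], [1.0, 0.009, 0.001], [0.001, -0.014, -1.0]]
ft_force: [-1.4, 1.0, 2.4]
grip_width: 0.0115
```

Contact (force rose to +2.4 N). Release gradually and withdraw.

>>> {"api": "apply_moves", "payload": {
  "motion": [
    {"tx": 0, "ty": 0, "tz": 0, "turn": 0, "jaw": -0.65},
    {"tx": 0, "ty": 0, "tz": 0, "turn": 0, "jaw": -0.5},
    {"tx": 0, "ty": 0, "tz": 0, "turn": 0, "jaw": -0.3},
    {"tx": 0, "ty": 0, "tz": 0, "turn": 0, "jaw": -0.3}
  ]
}}

```text
time_s: 12.98
position: [0.5131, 0.0152, 0.0363]
tool_rot: [[-0.009, 1.0, -0.014], [1.0, 0.009, 0.001], [0.001, -0.014, -1.0]]
ft_force: [0.6, -0.4, 0.0]
grip_width: 0.0301
```

>>> {"api": "apply_moves", "payload": {
  "motion": [
    {"tx": 0, "ty": 0, "tz": -1, "turn": 0, "jaw": -0.3},
    {"tx": 0, "ty": 0, "tz": -3, "turn": 0, "jaw": -0.3},
    {"tx": 0, "ty": 0, "tz": -6, "turn": 0, "jaw": -0.3},
    {"tx": 0, "ty": 0, "tz": -9.5, "turn": 0, "jaw": -0.3},
    {"tx": 0, "ty": 0, "tz": -13, "turn": 0, "jaw": -0.3}
  ]
}}

```text
time_s: 13.4
position: [0.5144, 0.0152, 0.1683]
tool_rot: [[-0.009, 1.0, -0.014], [1.0, 0.009, 0.001], [0.001, -0.014, -1.0]]
ft_force: [0.9, 0.0, 0.3]
grip_width: 0.0298
```

>>> {"api": "apply_moves", "payload": {
  "motion": [
    {"tx": 0, "ty": -3, "tz": -2, "turn": 0, "jaw": -0.3},
    {"tx": 0, "ty": -7, "tz": -3, "turn": 0, "jaw": -0.3},
    {"tx": 0, "ty": -11, "tz": -3, "turn": 0, "jaw": -0.3},
    {"tx": 0, "ty": -14, "tz": -3, "turn": 0, "jaw": -0.3},
    {"tx": 0, "ty": -14, "tz": -3, "turn": 0, "jaw": -0.3}
  ]
}}

```text
time_s: 13.82
position: [0.3699, 0.0147, 0.2009]
tool_rot: [[-0.009, 1.0, -0.016], [1.0, 0.009, 0.002], [0.002, -0.016, -1.0]]
ft_force: [0.8, 0.5, -0.1]
grip_width: 0.0299
```

```bash
python3 -c "
from h import *
im,d=snap('top','t5'); X=cloud('top',d)
hsv=cv2.cvtColor(im,cv2.COLOR_RGB2HSV)
m=np.zeros((420,560),bool); m[170:236,260:328]=1
b=m&(hsv[...,0]>98)&(hsv[...,0]<125)&(hsv[...,1]>120)
b2=cv2.morphologyEx(b.astype(np.uint8),cv2.MORPH_CLOSE,np.ones((11,11)))
c=max(cv2.findContours(b2,0,1)[0],key=cv2.contourArea)
print(cv2.minAreaRect((ray('top',c.reshape(-1,2),.014)[:,:2]*1000).astype(np.float32)))
P=X[b]; A=np.c_[P[:,:2],np.ones(len(P))]; k=np.linalg.lstsq(A,P[:,2],rcond=None)[0]; print('z',np.median(P[:,2]),'tilt deg',np.degrees(k[:2]))
"; python3 m.py t5; python3 go.py 513 15 100 0
```

```text
((510.35504150390625, 15.873504638671875), (77.96261596679688, 98.76193237304688), 0.8214027881622314)
z 0.013918595132493083 tilt deg [-114.20607092   32.82745005]
blue n 0 z nan
case ((483.7176208496094, 308.3769226074219), (116.13937377929688, 48.84374237060547), 6.85949182510376)
pos [372.8  14.1 201.3] yaw 0.5 d cm [-0.04 14.15  9.94] turn 0.5 q6 -16.5 F [-0.3 -0.3  0.2] w 30.0 t 13.8667 tip 0.017
  return _methods._mean(a, axis=axis, dtype=dtype,
  ret = ret.dtype.type(ret / rcount)
Traceback (most recent call last):
  File "m.py", line 17, in <module>
    rect(op,.034,'case'); rect(blue|cv2.morphologyEx(blue.astype(np.uint8),cv2.MORPH_CLOSE,np.ones((9,9))).astype(bool),.032,'panel')
                          ~~~~^^^^^^^^^^^^^^^^^^^^^^^^^^^^^^^^^^^^^^^^^^^^^^^^^^^^^^^^^^^^^^^^^^^^^^^^^^^^^^^^^^^^^^^^^^^^^^^^^^^^^^^
  File "m.py", line 13, in rect
    c=max(cv2.findContours(mask.astype(np.uint8),cv2.RETR_EXTERNAL,cv2.CHAIN_APPROX_NONE)[0],key=cv2.contourArea)
ValueError: max() iterable argument is empty
```

```bash
python3 -c "
from h import *
im,d=snap('top','t6'); X=cloud('top',d)
hsv=cv2.cvtColor(im,cv2.COLOR_RGB2HSV)
m=np.zeros((420,560),bool); m[170:236,260:328]=1
b=m&(hsv[...,0]>98)&(hsv[...,0]<125)&(hsv[...,1]>120)&(abs(X[...,2]-.014)<.006)
P=X[b]; k=np.linalg.lstsq(np.c_[P[:,:2],np.ones(len(P))],P[:,2],rcond=None)[0]; print(b.sum(),'tilt deg',np.degrees(k[:2]))
r=np.zeros((420,560),bool); r[165:250,145:245]=1
br=r&(hsv[...,0]>14)&(hsv[...,0]<30)&(hsv[...,1]>150)&(X[...,2]>.043)&(X[...,2]<.06)
n,l,s,ce=cv2.connectedComponentsWithStats(br.astype(np.uint8))
for i in range(1,n):
    if s[i,4]>30:
        v,u=np.where(l==i); w=ray('top',np.c_[u,v],.052)[:,:2]*1000; e,V=np.linalg.eigh(np.cov(w.T)); print('button',w.mean(0),np.degrees(np.arctan2(V[1,1],V[0,1]))%180)
cv2.imwrite('pics/t6_c.png',cv2.resize(im[140:260,140:340],None,fx=4,fy=4,interpolation=cv2.INTER_CUBIC)[...,::-1])"
```

```text
935 tilt deg [0.02430162 0.0393758 ]
button [505.22484746 184.14220891] 10.857274607528723
button [481.76839303 315.21430214] 9.98977309507319
```

View pics/t6_c.png

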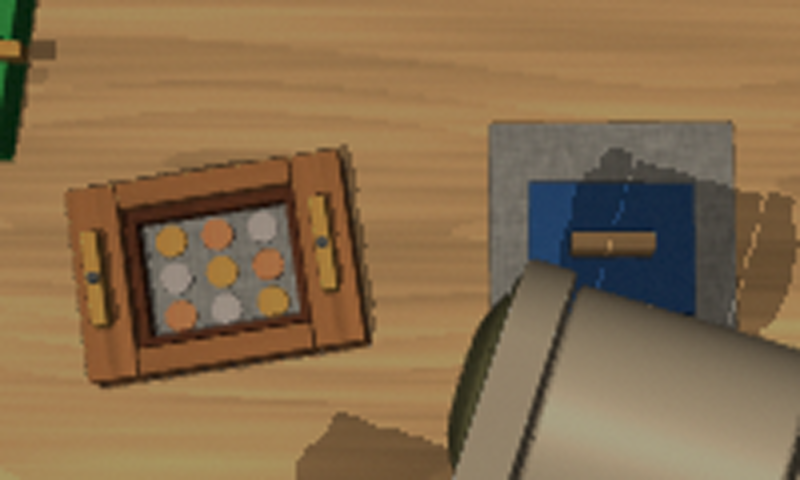

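The board lies flat (tilt under 0.05°, top at 13.9 mm), grip up, 1–3 mm from the mat's middle. The buttons are along the rails, at 10.0° and 10.9° against the case's 9.8°. The arm is clear at z = 0.2 m. Handing in.

```bash
python3 -c "
from rig import close_job; print(close_job())"
```

```text
the job is handed in; nothing more can be done
None
```

I opened the blue case and laid its blue board on the mat, then handed the job in at about 14 s of robot time. No verdict came back. I turned both brass buttons along the rails first, then lifted the board straight out by its grip and set it down with about 2 to 4 N of contact force.

**Last checks**
- **Buttons:** they lie at 10.0° and 10.9°, against 9.8° for the case, so both are along the rails within about 1°.
- **Board:** it lies flat on the mat, grip up, with its top at 13.9 mm (14 expected) and tilt under 0.05°.
- **Position:** the board is within about 2 mm of the mat's centre by the outline fit. A rough edge-gap estimate suggested up to 3 mm along x, where the arm partly hid the board; I did not resolve that difference.
- **Arm:** it is clear of everything, at a height of 0.2 m.

**What failed or disagreed**
- My measuring script stopped with an error on the second-to-last picture because no blue was left in the case. The first tilt fit was also spoiled by missing depth readings. I redid the button and tilt checks with a filtered fit on a new picture.
- The camera and the arm disagreed by about 2 mm in x. I corrected for this using the felt button positions.
- One move call was refused because I left out some fields; it moved nothing.

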